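Fit the keyed arbor into the sander's drive pulley and hold it home

ROBOT

A 7-joint arm with a two-finger parallel gripper is mounted at the origin on the work surface. World frame = base frame: x ahead of the robot, y to its left, z up, the work surface at z = 0. Lengths are in m, angles in degrees, forces in N, time in s.
With the tool pointing down it reaches from about 0.425 to 0.875 m from the base axis. Payload 4.7 kg.
Tool frame: the origin (TCP) lies at the very end of the fingers, on their centre line; the grasp point (between the pads) lies 19 mm behind it (env.grasp_offset is the distance from the TCP to the grasp point, in m); z points along the fingers, y is the line along which they close (so a half turn about z gives the same grasp; the last joint's range is limited). The gripper opens to 87 mm and grips with 3 to 60 N. Pads are 19 mm wide; open, the fingers measure 117 mm over their backs; the gripper's body (75 mm by 190 mm) begins 51 mm behind the grasp point.
Start: joints at [-68.807, 18.392, -4.016, 83.108, 1.295, 78.541, -3.26], TCP at [0.226, 0.609, 0.223] pointing down, gripper open.
Joint ranges: [-163.93, 163.93], [-17.29, 119.83], [-79.2, 71.16], [3.27, 140.29], [-89.18, 269.18], [5.43, 117.66], [-154.24, 154.24]. Speed limits (degrees/s): [147.25, 147.25, 180, 180, 180, 180, 180].

INTERFACE

Orientations are given as [roll, pitch, yaw] about the fixed x, y, z axes, in that order (R = Rz(yaw) Ry(pitch) Rx(roll)).
In Python, from cell import env gives the robot as it stands. The module is installed in compiled form; this text tells all that it offers.
- The arm moves only by the tool drive_tool, never from a script. Its argument "moves" is one flat list of numbers, 5 for each row, row after row: the shift along the tool's x, y, z in units of 40 mm (1.0 is 40 mm), then the turn about the tool's z in units of 10 degrees (1.0 is 10 degrees), then the finger opening in mm, from 0 to 87. A call has 1 to 5 rows; each row is the pose to reach, as a shift and turn from the pose commanded when the call began, along the tool's axes at that moment; what a row does not reach only later rows make up. A row lasts 1/8 s, in which the tool goes at most 62.5 mm and 10.7 degrees, less where a joint would pass 70% of its speed; a pose out of reach is approached as far as the arm can. A call with a gripper value outside its range is refused whole. The fingers move at their own pace and stop on an object; "squeeze" is the grip in N (left out, the last holds). Time passes only in rows, so rows that repeat a pose let the fingers close. It gives the time, the measured TCP pose, the force, the opening and the grip force at its end, in the units of the state.
- env.get_obs(): the state, without advancing time (a new reading comes with each control period).
- env.read_camera(name): name is "side" or "top"; returns (picture, depth): 420x560x3 uint8, red, green, blue; 420x560 float32, m along the optical axis (not along the pixel's ray), 0 where there is no reading.
- env.camera_model(name): a dict with "K" (3x3 intrinsics, pixels), "k1" (the pictures are not rectified: a ray, as slopes to the right and down, at radius r is drawn at 1 + k1 r^2 times it, then the intrinsics apply), "rvec" (rotation vector, rad) and "tvec" (3), from world to camera coordinates, as OpenCV has them. Camera axes: x right, y down, z forward; pixel columns grow to the right and rows downward; lengths in m; the calibration is good to about 2 mm. A picture is of the moment at which its call begins. camera_model takes no time and is no camera call.
- env.sign_off(): hands the job in; it is judged then, once.
The state is a dict: "time_s": time; "qpos": joint angles; "joint_velocities": joint speeds; "effort": joint torques, N m; "tool_pos": TCP position; "tool_rot": TCP orientation; "force": force on the tool from outside, world axes, zero at the start; "wrist_torque": the same for the moment, N m; "grip_width": finger opening in m; "grasp_force": force on a finger pad.
Only numpy, scipy, OpenCV 4.12 (cv2) and the standard library are available. Lean on these libraries where they do the work, as an engineer would, in place of code of your own. Each camera call takes 0.05 s, during which the arm holds its last target. There are 200 camera calls.

TASK

Fit the keyed arbor into the sander's drive pulley: take the arbor that has a key on its shaft out of the wooden rack (the plain one stays), start its lower end in the pulley's hub and turn it until the key slips into the keyway. Then push it right down until its flange has squeezed the wave spring on the hub flat. Finish while still gripping the arbor and pressing it down on the flat spring, for a workmate to tighten the grub screws, and leave the other things where they are.

Things in the scene. Friction and masses are not known exactly. Their poses are not given: they have to be found in the camera images.
- arbor_grip (a point): Keyed arbor (bare steel, about 0.38 kg, upright in a rack hole): point on its axis, half-way up the round upper shank to grip (22 mm diameter, 66 mm long, ends 33 mm above and below). Under the shank a round flange, 40 mm diameter, 8 mm thick (33 to 41 mm below). z up the axis, x towards the key's side, also marked by a 5 mm dark spot on top of the flange.
- arbor: The same arbor; origin at its foot, 89 mm below arbor_grip, same axes. Under the flange a journal, 20 mm diameter, 48 mm long, foot chamfered (4 mm long, to 15 mm diameter). A dark key, 6 mm wide with rounded ends, stands 4 mm out of one side from 22 to 42 mm above the foot; the lowest 22 mm are plain. In the rack the key sits just above the wood.
- hub_mouth (a point): Centre of the bore's mouth on the flat top of the pulley's hub (44 mm diameter, upright, top 75 mm above the bench); its axes are the housing's, not the pulley's. Oiled bore, 21.2 mm diameter, 65 mm deep; one keyway, 7.5 mm wide, reaching 16 mm from the axis, runs all down it. Off the keyway the key rests on the hub's top, arbor_grip then 67 mm above this point.
- housing: Open grey cast housing, 165 x 250 mm, 46 mm high, fixed on the bench; origin under its centre. In it the 110 mm V pulley with the hub, 45 mm along its y, and a small idler. The pulley turns about z only against 0.2 N m of drag, so it stays put while the arbor is turned lightly on it. Its pose is not given: the keyway is within 0.8 rad either side of the housing's +x; see or feel for it.
- spring (a joint): Squeeze of the wave spring, a dark ring on the hub's top around the bore, 30 mm inside, 40 mm outside diameter. 0: free, its top 5.5 mm above the hub's top. 0.004 (m): flat, 1.5 mm above, then solid. Pressed by the flange: 3 N to begin, 2 N per mm more, 11 N flat (arbor's weight 4 N included). When flat, arbor_grip is 42.5 mm above hub_mouth.
- rack: Low wooden block, 75 x 225 x 32 mm, fixed on the bench, origin under its centre, long side along its y; two holes of 22 mm diameter and 20 mm depth, 55 mm either side of the centre along y, in which the two arbors stand.
- plain_arbor: The other arbor in the rack, of the same form and size but without key and spot; to be left there. Origin at its foot.
- wrench: Open-ended steel wrench, 170 mm long, lying on the bench; a bystander. Origin under its middle.
- tub: Clear plastic tub, 150 x 210 mm, 65 mm high, open, empty; a bystander. Origin under its centre.
- grease_jar: White plastic jar with a black cap, 68 mm diameter, 60 mm high; a bystander. Origin under its centre.
There are look-alikes about, which are no part of the job. Leave any orange or pink look-alike of the arbor alone.

How it is judged (in metres and radians):
On the way, in this order (a step that is already met when the one before it is completed fails the run):
1. the keyed arbor is lifted out of the rack in the gripper (height (world z) of arbor_grip above 0.14 m and contact force between the fingers and arbor above 1 N), for 0.2 s.
2. the arbor's foot is in the hub's bore, at least 8 mm deep (z of arbor_grip in the frame of hub_mouth below 0.081 m and horizontal distance between arbor and hub_mouth below 0.004 m), for 0.02 s.
At the end, for the whole second after the job is handed in: Arbor down in the hub with its key in the keyway (arbor_grip under 43.8 mm above hub_mouth), upright within 0.06 rad, within 4 mm of centre, spring squeezed by at least 3 of its 4 mm, still gripped (over 4 N) and at rest through the last second; the plain arbor still upright in the rack (value of joint spring above 0.003 m and z of arbor_grip in the frame of hub_mouth below 0.0438 m and horizontal distance between arbor_grip and hub_mouth below 0.004 m and angle between arbor_grip's own z axis and vertical below 0.06 rad and contact force between the fingers and arbor above 4 N and linear speed of arbor below 0.02 m/s and distance of plain_arbor from where it was at the start of the episode below 0.02 m and angle between plain_arbor's own z axis and vertical below 0.15 rad); the arm keeps its last pose, push and grip.
It fails at once if the plain arbor is taken or knocked about (moved over 20 mm) (distance of plain_arbor from where it was at the start of the episode above 0.02 m).
It fails at once if the wrench, tub or grease jar is moved over 30 mm (distance of any of wrench, tub, grease_jar from where it was at the start of the episode above 0.03 m).
It also fails if it takes over 58 s, if anything falls off the work surface, if the arm or the gripper's body presses on something with over 40 N, if the wrist force passes 120 N, or if a joint passes its speed limit or range.

## Working session

There is one attempt and no reset: what is moved stays moved. The work goes in short steps, Python scripts to look and compute and a tool call to move; the robot and the scene stay as the last step left them, time stands still between calls to the robot, and variables do not carry over. Pictures are saved under pics/ and viewed, at most 10 in all, crops included, and the job is handed in when it is done.

Besides the shell and the picture viewer there is one more tool, called after "Request:" as name(argument=value, ...), one argument or row to a line, values as JSON. drive_tool: Moves the arm, as the interface text tells. Its arguments: {"type":"object","properties":{"moves":{"type":"array","items":{"type":"number"}},"squeeze":{"type":"number"}},"required":["moves"]}

```bash
mkdir -p pics
cat > h.py <<'E'
import numpy as np, cv2
from cell import env
def cam(n):
    m=env.camera_model(n);K=np.array(m["K"]);R=cv2.Rodrigues(np.array(m["rvec"],float))[0];t=np.array(m["tvec"],float).ravel();return K,m["k1"],R,t
def ray(n,u,v):
    K,k1,R,t=cam(n)
    d=cv2.undistortPoints(np.array([[[u,v]]],float),K,np.array([k1,0,0,0.]))[0,0]
    return -R.T@t, R.T@np.array([d[0],d[1],1.])
def plane(n,u,v,z):
    o,d=ray(n,u,v);return o+d*(z-o[2])/d[2]
def depthpt(n,u,v,D):
    o,d=ray(n,u,v);return o+d*D[int(v),int(u)]
def proj(n,p):
    K,k1,R,t=cam(n);return cv2.projectPoints(np.array([p],float),R,t,K,np.array([k1,0,0,0.]))[0].ravel()
E
python3 - <<'E'
from h import *
for n in("side","top"):
    im,d=env.read_camera(n);cv2.imwrite(f"pics/{n}0.png",im[:,:,::-1]);np.save(n+"0.npy",d);print(n,ray(n,280,210),cam(n)[0][0,0])
print(env.get_obs())
E
```

```text
side (array([ 0.45590822, -0.67755313,  0.67380907]), array([ 0.15077345,  0.79888267, -0.58254442])) 467.4681624029016
top (array([0.4262936 , 0.06826378, 0.89063526]), array([ 0.19593706,  0.02410356, -0.98040466])) 407.7525595555759
{'time_s': 0.1, 'qpos': array([-68.80597703,  18.43615698,  -4.01556473,  83.16811303,
         1.29441372,  78.54265279,  -3.26167804]), 'joint_velocities': array([-0.04585539, -0.03550255,  0.00916061, -0.07363408,  0.02760043,
        0.00645524, -0.02420695]), 'effort': array([ 1.30447038e-04, -4.92571521e+01, -4.05498706e-01, -3.13396382e+01,
       -6.43212581e-02,  3.96320340e-02,  7.56140571e-05]), 'tool_pos': array([0.22629039, 0.60879432, 0.22155391]), 'tool_rot': array([-1.79898280e+02,  4.97414559e-03,  1.59613817e+02]), 'force': array([ 0.44286061, -0.11719676, -0.86681854]), 'wrist_torque': array([ 0.06506264, -0.00537676,  0.00785373]), 'grasp_force': 0.0, 'grip_width': 0.08737123769050201}
```

View pics/top0.png

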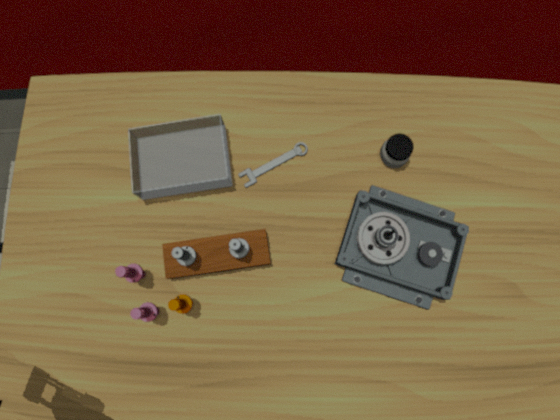

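View pics/side0.png

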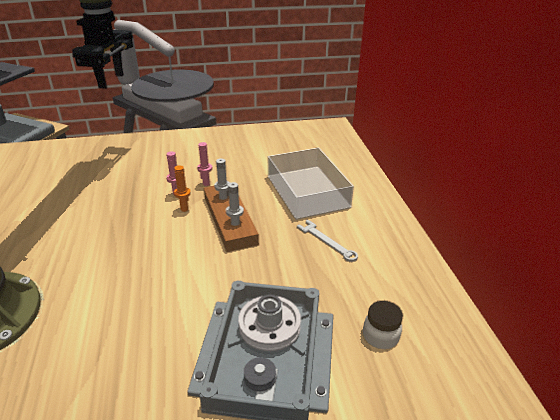

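The top view shows two steel arbors in the rack, at (183,255) and (238,247). The pink ones at (130,272) and (146,312) and the orange one at (181,303) are look-alikes. The hub is at (386,236). I'll enlarge the two candidates and the hub in one composite.

Run:
```python
from h import *
t=cv2.imread("pics/top0.png");s=cv2.imread("pics/side0.png")
c=lambda im,x,y,w,h,f=1:cv2.resize(im[y:y+h,x:x+w],(266,300),interpolation=cv2.INTER_CUBIC)
row1=np.hstack([c(t,162,232,44,50),c(t,216,222,44,50),c(t,364,212,44,50)])
row2=np.hstack([c(s,204,152,36,41),c(s,216,178,44,50),c(s,246,280,53,60)])
cv2.imwrite("pics/c1.png",np.vstack([row1,row2]))
d=np.load("top0.npy")
g=cv2.cvtColor(t,cv2.COLOR_BGR2HSV)
# high points
for nm,(x,y) in {"A":(183,255),"B":(238,247),"hub":(386,236)}.items():
    P=[]
    for v in range(y-16,y+17):
        for u in range(x-16,x+17):
            if d[v,u]>0:P.append(np.r_[depthpt("top",u,v,d),u,v])
    P=np.array(P);zm=np.percentile(P[:,2],99.5);Q=P[P[:,2]>zm-.006];print(nm,zm,len(Q),Q.mean(0).round(4),P[:,2].max())
    print(np.histogram(P[:,2],np.arange(0,.17,.01))[0])
```

```text
A 0.13569016926790578 108 [4.927000e-01 2.792000e-01 1.334000e-01 1.768611e+02 2.524815e+02] 0.1360311018608028
[ 18   0  71 589   0   0 150  34  15  13  16  14  20 107   0   0]
B 0.1362138910596267 109 [5.115000e-01 1.712000e-01 1.335000e-01 2.341835e+02 2.438349e+02] 0.13685954207634743
[ 21   0  79 642   0   0 138  33   6   9   7   7  11 109   0   0]Traceback (most recent call last):
  File "<stdin>", line 14, in <module>
  File "h.py", line 12, in depthpt
    o,d=ray(n,u,v);return o+d*D[int(v),int(u)]
        ~~~^^^^^^^
  File "h.py", line 6, in ray
    K,k1,R,t=cam(n)
             ~~~^^^
  File "h.py", line 4, in cam
    m=env.camera_model(n);K=np.array(m["K"]);R=cv2.Rodrigues(np.array(m["rvec"],float))[0];t=np.array(m["tvec"],float).ravel();return K,m["k1"],R,t
ValueError: time passes only in moves, steps and waits
```

View pics/c1.png

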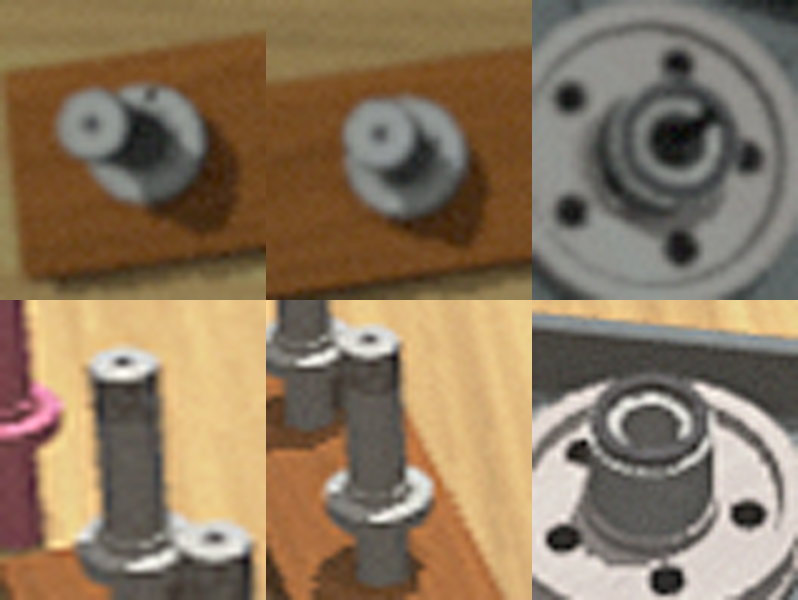

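A at (183,255) fits: its flange has the dark spot at about (187,248). B at (238,247) has none, so it is the plain arbor. The hub's keyway shows up and to the right of the bore. Next I'll work out the positions from these.

Run:
```python
s=open('h.py').read().replace("def cam(n):\n","import functools\n@functools.lru_cache(None)\ndef cam(n):\n")
open('h.py','w').write(s)
from h import *
f=44/266.;g=50/300.
C=lambda x,y,ox,oy:(ox+x*f-.5,oy+y*g-.5)
top=plane("top",*C(93,125,162,232),.134); sp=plane("top",*C(152,95,162,232),.068)
fl=plane("top",*C(148,143,162,232),.068)
print("A",top,"flange",fl,"spot",sp,np.degrees(np.arctan2(*(sp-top)[[1,0]])),np.linalg.norm((sp-top)[:2]))
# side view A top, hub
Cs=lambda x,y,ox,oy,w,h:(ox+x*w/266-.5,oy+y*h/300-.5)
print("A side",plane("side",*Cs(124,365-300,204,152,36,41),.134))
print("B",plane("top",*C(380-266,134,216,222),.134),plane("side",*Cs(370-266,341-300,216,178,44,50),.134))
t=cv2.imread("pics/top0.png");d=np.load("top0.npy")
hc=plane("top",*C(677-532,136,364,212),.0805);kw=plane("top",*C(708-532,117,364,212),.075)
print("hub",hc,plane("top",*C(677-532,136,364,212),.075),"kw",kw)
print("hub side",plane("side",*Cs(650-532,422-300,246,280,53,60),.0785))
P=np.array([np.r_[depthpt("top",u,v,d),u,v] for v in range(210,262) for u in range(360,412) if d[v,u]>0])
Q=P[(P[:,2]>.07)&(P[:,2]<.09)];print(len(Q),Q.min(0).round(4),Q.max(0).round(4),Q.mean(0).round(4))
m=np.zeros(d.shape,np.uint8)
for q in Q:m[int(q[4]),int(q[3])]=255
c=max(cv2.findContours(m,0,2)[0],key=cv2.contourArea);e=cv2.fitEllipse(c);print(e,plane("top",*e[0],.078))
gr=cv2.cvtColor(t,6)[224:250,374:402];print(gr)
# housing: depth height mask >.03
M=np.zeros(d.shape,np.uint8)
Z=np.array([[depthpt("top",u,v,d) for u in range(320,490)] for v in range(170,320)])
H=Z[(Z[:,:,2]>.035)&(Z[:,:,2]<.055)][:,:2].astype(np.float32);r=cv2.minAreaRect(H);print(r)
```

```text
A [0.49296493 0.27896519 0.134     ] flange [0.49313891 0.27805486 0.068     ] spot [0.50952419 0.27765974 0.068     ] -4.50758634019783 0.01661063389291426
A side [0.49401466 0.28054252 0.134     ]
B [0.51147592 0.17082854 0.134     ] [0.51241258 0.17248385 0.134     ]
hub [ 0.54252255 -0.12940886  0.0805    ] [ 0.54331163 -0.13075086  0.075     ] kw [ 0.54997211 -0.14148167  0.075     ]
hub side [ 0.5421434  -0.12984036  0.0785    ]
288 [ 5.196e-01 -1.528e-01  7.010e-02  3.770e+02  2.250e+02] [ 5.626e-01 -1.088e-01  8.440e-02  3.980e+02  2.460e+02] [ 5.407000e-01 -1.293000e-01  7.770000e-02  3.871319e+02  2.352535e+02]
((387.1775207519531, 235.06056213378906), (21.026552200317383, 21.3214111328125), 145.4027557373047) [ 0.54104833 -0.12934497  0.078     ]
[[145 147 145 147 148 146 143 144 144 144 139 110  88  72  64  66 103 135
  142 145 143 143 144 137 110  78  91 122]
 [145 145 145 146 148 146 146 142 142 137 125 107  93  79  66  75  96 121
  138 139 144 142 146 142 132 108  86 104]
 [144 147 145 147 145 145 143 141 125 109  90  83  80  73  69  69  76  90
  108 125 138 142 146 14
[... 2116 characters left out ...]
144 144]
 [113  95  92 101  76  52  48  58  67  82  98 107 110  91  79  82  88  86
  103  94 100 114 139 145 141 142 145 141]
 [125 116  93  96  84  66  49  49  46  54  63  77  81  78  78  89  86  88
   95  96 104 131 145 144 146 140 142 141]
 [139 130 115  96  79  68  60  58  56  55  53  54  60  70  85  91  91  90
   90  98 116 141 144 143 141 143 141 138]
 [145 146 142 128 112  85  69  69  71  75  73  74  81  83  89  91  91  98
  109 116 138 148 146 145 144 146 140 125]
 [144 151 149 148 142 123 106  95  84  85  85  86  91  88  85  88  94 115
  136 139 143 148 145 148 145 145 129 107]]
((0.5281544923782349, -0.17349949479103088), (0.2503485679626465, 0.1673293113708496), 72.36360168457031)
```

```bash
cat >> h.py <<'E'
from scipy.spatial.transform import Rotation as Ro
def go(x,y,z,yaw):
    o=env.get_obs();R=Ro.from_euler("xyz",o["tool_rot"],degrees=True).as_matrix()
    s=R.T@(np.array([x,y,z])-o["tool_pos"])/.04
    print("units",s.round(3),"turn",round(-((yaw-o["tool_rot"][2]+180)%360-180)/10,3),"pos",o["tool_pos"].round(4),"rot",o["tool_rot"].round(2),"F",o["force"].round(1),"t",round(o["time_s"],2),"q7",round(o["qpos"][6],1))
E
python3 - <<'E'
from h import *
go(.4935,.2795,.2,119.6)
print(plane("top",181,303,.06),plane("top",130,272,.06),plane("top",146,312,.06))
c=plane("top",387.7,234.9,.075);k=plane("top",393.1,230.7,.075);print(c,k,np.degrees(np.arctan2(k[1]-c[1],k[0]-c[0])))
E
```

```text
units [-9.129 -5.389  0.549] turn 4.001 pos [0.2263 0.6088 0.2216] rot [-179.9     0.    159.61] F [ 0.4 -0.1 -0.9] t 0.1 q7 -3.3
[0.39685332 0.28498419 0.06      ] [0.45599442 0.39653442 0.06      ] [0.37601848 0.3567858  0.06      ]
[ 0.54181701 -0.1311564   0.075     ] [ 0.5506045  -0.14250422  0.075     ] -52.24661203419584
```

Request:
drive_tool(
  moves=[-1.3, -0.77, 0, 1, 45, -2.6, -1.54, 0, 2, 45, -3.9, -2.31, 0.2, 3, 45, -5.2, -3.1, 0.4, 4, 45, -6.5, -3.85, 0.55, 4, 45],
  squeeze=40,
)

```text
time_s: 0.72
tool_pos: [0.4172, 0.3724, 0.1999]
tool_rot: [-180.0, 0.0, 119.5]
force: [0.8, 0.8, -0.0]
grip_width: 0.0477
grasp_force: 0.0
```

Request:
drive_tool(
  moves=[-0.9, -1.8, 0, 0, 45, -0.9, -2.8, 0, 0, 45, -0.9, -2.8, 0, 0, 45],
)

```text
time_s: 1.1
tool_pos: [0.3341, 0.285, 0.1996]
tool_rot: [-179.9, -0.0, 119.6]
force: [0.9, 1.1, 0.8]
grip_width: 0.0449
grasp_force: 0.0
```

Run:
```python
from h import *
go(.4935,.2795,.082,119.6);print(env.get_obs()["grip_width"])
```

```text
units [-2.09   3.403  2.932] turn 0.001 pos [0.3341 0.285  0.1996] rot [-1.7985e+02 -2.0000e-02  1.1961e+02] F [0.9 1.1 0.8] t 1.1 q7 -15.4
0.04494788914329695
```

Request:
drive_tool(
  moves=[-0.7, 1.13, 0, 0, 45, -1.4, 2.27, 0, 0, 45, -2.09, 3.4, 0, 0, 45, -2.09, 3.4, 0, 0, 45, -2.09, 3.4, 1.0, 0, 45],
)

```text
time_s: 1.72
tool_pos: [0.4991, 0.2841, 0.1625]
tool_rot: [179.6, -0.0, 119.6]
force: [-0.2, 0.9, -1.0]
grip_width: 0.0449
grasp_force: 0.0
```

Request:
drive_tool(
  moves=[0, 0, 0.8, 0, 45, 0, 0, 1.6, 0, 45, 0, 0, 1.93, 0, 45, 0, 0, 1.93, 0, 45],
)

```text
time_s: 2.22
tool_pos: [0.4959, 0.2825, 0.0829]
tool_rot: [-179.9, 0.0, 119.7]
force: [-0.1, -0.6, 0.5]
grip_width: 0.0451
grasp_force: 0.0
```

Run:
```python
from h import *
go(.4935,.2795,.082,119.6)
im,d=env.read_camera("side");a=cv2.resize(im[130:260,150:280,::-1],(500,500),interpolation=2)
cv2.imwrite("pics/g1.png",a)
```

```text
units [-0.035 -0.089  0.022] turn 0.006 pos [0.4959 0.2825 0.0829] rot [-1.7992e+02  1.0000e-02  1.1966e+02] F [-0.1 -0.6  0.5] t 2.23 q7 1.3
```

View pics/g1.png

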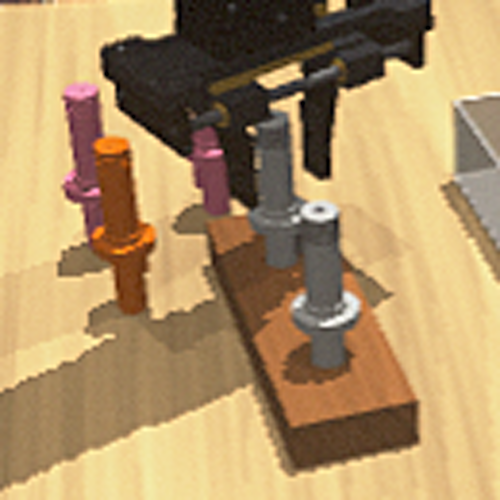

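The fingers stand either side of the keyed arbor (crop px ~(275,160)) with the plain arbor clear at (322,270). I'll correct the offset by 3.5 mm and close.

Request:
drive_tool(
  moves=[-0.035, -0.09, 0.02, 0, 45, -0.035, -0.09, 0.02, 0, 10, -0.035, -0.09, 0.02, 0, 10, -0.035, -0.09, 0.02, 0, 10, -0.035, -0.09, 0.02, 0, 10],
  squeeze=40,
)

```text
time_s: 2.9
tool_pos: [0.4941, 0.2794, 0.0828]
tool_rot: [180.0, -0.0, 119.6]
force: [-0.1, -0.8, 1.6]
grip_width: 0.0214
grasp_force: 40.0
```

Request:
drive_tool(
  moves=[0, 0, 0, 0, 10, 0, 0, -0.3, 0, 10, 0, 0, -0.8, 0, 10, 0, 0, -1.6, 0, 10, 0, 0, -2.3, 0, 10],
)

```text
time_s: 3.52
tool_pos: [0.4938, 0.279, 0.1755]
tool_rot: [-180.0, 0.0, 119.6]
force: [1.1, 0.5, -4.5]
grip_width: 0.0215
grasp_force: 40.0
```

Run:
```python
from h import *
im,d=env.read_camera("side");a=cv2.resize(im[80:240,150:310,::-1],(400,400),interpolation=2)
im,d=env.read_camera("top");b=cv2.resize(im[180:300,120:240,::-1],(400,400),interpolation=2)
cv2.imwrite("pics/g2.png",np.hstack([a,b]))
go(.542,-.130,.172,119.6-50)
```

```text
units [-9.486 -4.066  0.119] turn 5.001 pos [0.4959 0.2802 0.178 ] rot [ 1.7965e+02 -4.0000e-02  1.1961e+02] F [ 1.1  0.7 -3.4] t 3.62 q7 0.0
```

View pics/g2.png

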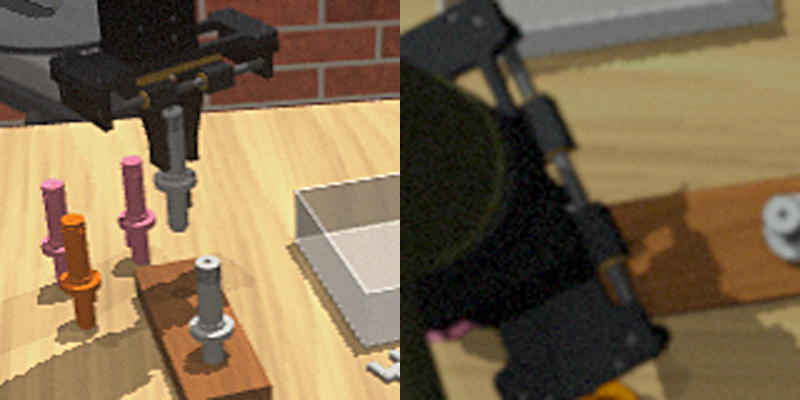

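Lifted: the keyed arbor is in the fingers and the plain one is still in the rack. The straight path to the hub passes over the plain arbor, so I'll rise first.

Request:
drive_tool(
  moves=[0, 0, -0.8, 0, 10, 0, 0, -1.6, 0, 10, -1.2, -0.5, -1.7, 0.7, 10, -2.4, -1.0, -1.7, 1.4, 10, -3.6, -1.5, -1.7, 2.1, 10],
)

```text
time_s: 4.25
tool_pos: [0.5124, 0.1226, 0.2411]
tool_rot: [-179.9, 0.0, 98.4]
force: [1.3, 0.5, -3.8]
grip_width: 0.0212
grasp_force: 40.0
```

Run:
```python
from h import *
go(.542,-.130,.2,119.6-50)
```

```text
units [-6.355 -0.19   1.031] turn 2.881 pos [0.5124 0.1226 0.2411] rot [-1.799e+02  3.000e-02  9.841e+01] F [ 1.3  0.5 -3.8] t 4.25 q7 -6.8
```

Request:
drive_tool(
  moves=[-1.3, -0.04, 0, 0.7, 10, -2.6, -0.08, 0, 1.4, 10, -3.9, -0.12, 0, 2.1, 10, -5.2, -0.16, 0.5, 2.88, 10, -6.0, -0.18, 1.0, 2.88, 10],
)

```text
time_s: 4.88
tool_pos: [0.5409, -0.1173, 0.201]
tool_rot: [-180.0, 0.1, 69.6]
force: [-0.7, 0.3, -3.5]
grip_width: 0.0215
grasp_force: 40.0
```

Run:
```python
from h import *
go(.542,-.130,.172,69.6)
```

```text
units [-0.287  0.136  0.726] turn -0.004 pos [ 0.5409 -0.1173  0.201 ] rot [-1.7997e+02  7.0000e-02  6.9560e+01] F [-0.7  0.3 -3.5] t 4.88 q7 -6.3
```

Request:
drive_tool(
  moves=[-0.287, 0.136, 0, 0, 10, -0.287, 0.136, 0.4, 0, 10, -0.287, 0.136, 0.8, 0, 10, -0.287, 0.136, 0.8, 0, 10, -0.287, 0.136, 0.8, 0, 10],
)

```text
time_s: 5.5
tool_pos: [0.5433, -0.1256, 0.1707]
tool_rot: [180.0, -0.0, 69.9]
force: [-0.0, 0.2, -2.5]
grip_width: 0.0216
grasp_force: 40.0
```

Run:
```python
from h import *
im,d=env.read_camera("side");np.save("s3.npy",d);cv2.imwrite("pics/s3full.png",im[:,:,::-1])
a=cv2.resize(im[240:360,220:340,::-1],(600,600),interpolation=2)
cv2.imwrite("pics/g3.png",a)
go(.542,-.130,.15,69.6)
o=env.get_obs()["tool_pos"]
for z in(.018,-.015,-.023,-.0705): print(z,proj("side",o+[0,0,z]))
print("mouth",proj("side",[.542,-.130,.075]))
```

```text
units [-0.109 -0.002  0.527] turn 0.028 pos [ 0.5435 -0.1259  0.1711] rot [ 1.7995e+02 -3.0000e-02  6.9880e+01] F [-0.  -0.1 -3.6] t 5.55 q7 -3.9
0.018 [269.20451427 253.5230023 ]
-0.015 [269.28264388 268.94172165]
-0.023 [269.30107374 272.55746897]
-0.0705 [269.40659505 293.10582734]
mouth [268.95227059 305.38504344]
```

View pics/g3.png

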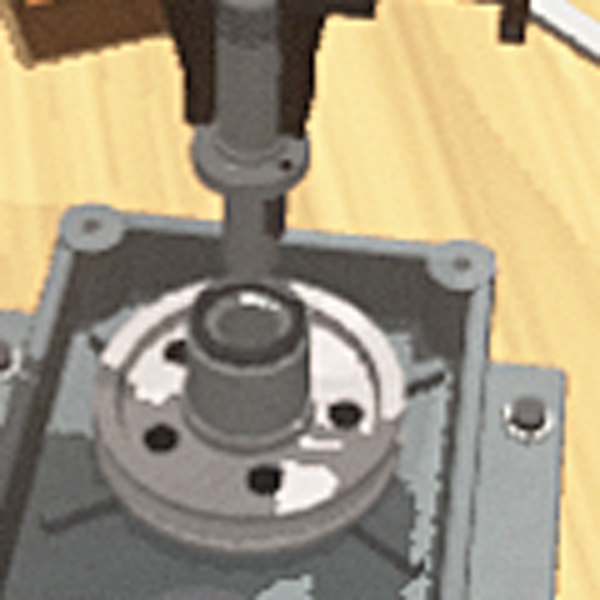

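The arbor's axis (crop x ~250, spot at (286,163)) lines up with the bore (crop (250,320)). I'll let the arm settle before computing the last correction.

Request:
drive_tool(
  moves=[0, 0, 0, 0, 10, 0, 0, 0, 0, 10],
)

```text
time_s: 5.8
tool_pos: [0.5433, -0.1266, 0.171]
tool_rot: [180.0, -0.0, 69.8]
force: [-0.4, -0.4, -4.2]
grip_width: 0.0215
grasp_force: 40.0
```

Run:
```python
from h import *
go(.542,-.130,.15,69.6)
im,d=env.read_camera("side")
p=proj("side",env.get_obs()["tool_pos"]+[0,0,-.015])
g=cv2.cvtColor(im,7).astype(int)
u,v=286/5+220-.5+.1,163/5+240-.4
for z in(-.015,-.014,-.016):
  s=plane("side",u,v,env.get_obs()["tool_pos"][2]+z);print(s,env.get_obs()["tool_pos"],np.degrees(np.arctan2(*(s-env.get_obs()["tool_pos"])[[1,0]])),np.hypot(*(s-env.get_obs()["tool_pos"])[:2]))
```

```text
units [-0.091 -0.001  0.524] turn 0.022 pos [ 0.5433 -0.1266  0.171 ] rot [ 1.7996e+02 -2.0000e-02  6.9820e+01] F [-0.4 -0.4 -4.2] t 5.8 q7 -3.9
[ 0.55425935 -0.13535057  0.15590603] [ 0.54322359 -0.12659533  0.17090603] -38.42677157689146 0.014086948779207895
[ 0.55406945 -0.13639748  0.15690603] [ 0.54322359 -0.12659533  0.17090603] -42.10630851954641 0.014618988788382387
[ 0.55444925 -0.13430365  0.15490603] [ 0.54322359 -0.12659533  0.17090603] -34.476182374641574 0.013617401501033133
```

Request:
drive_tool(
  moves=[-0.09, 0, 0, 0, 10, -0.09, 0, 0.3, 0, 10, -0.09, 0, 0.6, 0, 10, -0.09, 0, 0.75, 0, 10, -0.09, 0, 0.75, 0, 10],
)

```text
time_s: 6.48
tool_pos: [0.5414, -0.1303, 0.1398]
tool_rot: [-179.9, 0.1, 69.8]
force: [0.2, -1.3, -3.5]
grip_width: 0.0211
grasp_force: 40.0
```

Request:
drive_tool(
  moves=[0, 0, 0.15, 0, 10, 0, 0, 0.3, 0, 10, 0, 0, 0.3, 0, 10],
)

```text
time_s: 6.85
tool_pos: [0.5415, -0.1303, 0.128]
tool_rot: [-180.0, 0.0, 69.8]
force: [-0.2, -2.0, -4.0]
grip_width: 0.0215
grasp_force: 40.0
```

Request:
drive_tool(
  moves=[0, 0, 0.08, 0, 10, 0, 0, 0.15, 0, 10, 0, 0, 0.18, 0, 10, 0, 0, 0.18, 0, 10],
)

```text
time_s: 7.35
tool_pos: [0.5416, -0.1302, 0.1212]
tool_rot: [-180.0, 0.0, 69.8]
force: [-0.6, -2.8, -3.8]
grip_width: 0.021
grasp_force: 40.0
```

Request:
drive_tool(
  moves=[0, 0, 0.05, 0, 10, 0, 0, 0.1, 0, 10, 0, 0, 0.1, 0, 10],
)

```text
time_s: 7.72
tool_pos: [0.5417, -0.1302, 0.1171]
tool_rot: [-180.0, 0.0, 69.8]
force: [-1.3, -3.7, -4.0]
grip_width: 0.0216
grasp_force: 40.0
```

Request:
drive_tool(
  moves=[-0.03, 0, 0.1, 0, 10, -0.03, 0, 0.2, 0, 10, -0.03, 0, 0.25, 0, 10, -0.03, 0, 0.25, 0, 10],
)

```text
time_s: 8.22
tool_pos: [0.5415, -0.1305, 0.1071]
tool_rot: [-180.0, -0.0, 69.8]
force: [-1.0, -1.2, -4.1]
grip_width: 0.021
grasp_force: 40.0
```

Request:
drive_tool(
  moves=[0, 0, 0.1, 0, 10, 0, 0, 0.15, 0, 10, 0, 0, 0.2, 0, 10, 0, 0, 0.2, 0, 10],
)

```text
time_s: 8.72
tool_pos: [0.5417, -0.1307, 0.1002]
tool_rot: [180.0, -0.1, 69.8]
force: [-2.9, 0.9, 5.2]
grip_width: 0.0212
grasp_force: 40.0
```

Request:
drive_tool(
  moves=[0, 0, 0.06, 0, 10, 0, 0, 0.12, 0, 10, 0, 0, 0.12, 0, 10],
)

```text
time_s: 9.1
tool_pos: [0.5421, -0.1309, 0.099]
tool_rot: [180.0, -0.2, 69.8]
force: [-10.9, 2.3, 28.3]
grip_width: 0.0213
grasp_force: 40.0
```

Request:
drive_tool(
  moves=[0, -0.02, -0.02, 0, 10, 0, -0.02, -0.02, 0, 10, 0, -0.02, -0.02, 0, 10, 0, -0.02, -0.02, 0, 10, 0, -0.02, -0.02, 0, 10],
)

```text
time_s: 9.72
tool_pos: [0.542, -0.1308, 0.0991]
tool_rot: [179.9, -0.2, 69.8]
force: [-7.9, 1.4, 22.0]
grip_width: 0.0212
grasp_force: 40.0
```

Run:
```python
from h import *
im,d=env.read_camera("side")
a=cv2.resize(im[240:360,220:340,::-1],(500,500),interpolation=2)
b=cv2.resize(im[140:260,150:270,::-1],(300,300),interpolation=2)
cv2.imwrite("pics/g4.png",np.hstack([a,cv2.copyMakeBorder(b,0,200,0,0,0)]))
go(.542,-.130,.0993,69.6);print(env.get_obs()["grasp_force"])
```

```text
units [ 0.019 -0.006 -0.005] turn 0.022 pos [ 0.542  -0.1308  0.0991] rot [ 1.7988e+02 -1.5000e-01  6.9820e+01] F [-7.7  1.7 21.7] t 9.78 q7 -0.8
39.994237502105534
```

View pics/g4.png

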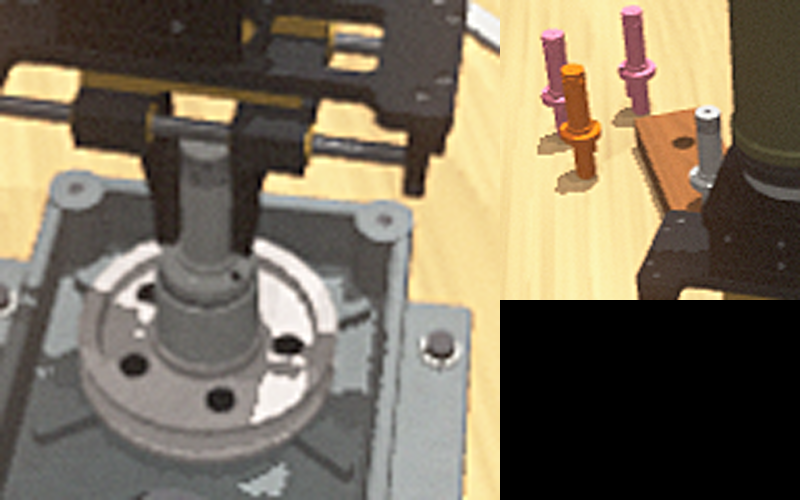

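The flange (crop (207,275)) sits down on the hub with the spring closed. The press is 22 N, the grip 40 N, and the plain arbor (crop (707,150)) is still upright in the rack. Handing in.

```bash
python3 -c "
from cell import env
print(env.sign_off())"
```

```text
the job is handed in; nothing more can be done
None
```

The job is handed in: the keyed arbor is down in the hub with its key in the keyway and the spring pressed flat, still gripped at 40 N and pressed with about 22 N. The plain arbor is still in the rack; no verdict came back on hand-in.

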